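# Level the stockroom's spring-lifted bench shelf

## Task

Swing the shelf's yellow brace out by its red upright handle until it clicks home in its end detent under the levelling foot. Then set the foot with the red wing knob so that, when you press the spirit level gently but firmly down on the shelf until the foot stands on the brace, the bubble rests centred between its two black lines; leave the level lying lengthwise on the shelf and do not push the carton, can and tape roll about. Finish while still pressing on the level with the fingers, bubble centred: do not let go.

Things in the scene. Friction and masses are not known exactly. Their poses are not given: they have to be found in the camera images.
- stand: grey steel base plate of the shelf, 180 x 230 mm, fixed to the bench; its place and yaw vary. Its +y axis runs from the shelf's hinge towards its levelling foot, +x is across the shelf, +z up, origin on the bench.
- deck: blue steel shelf board, 160 x 225 (y) x 12 mm, with a 44 mm wide steel tongue at its +y end. Origin on its hinge line (along x), at its underside, 98 mm above the bench; level, its top is 110 mm above the bench. A lift spring holds the +y end 3.4 degrees high; about 4 N at the level's orange patch brings it down until the foot stops it (yielding under 1 mm at 10 N); let go, it rises again.
- foot: levelling foot: black rubber disc, 28 mm across, on a threaded steel rod under the end of the tongue, 275 mm from the deck's hinge line. Origin at the centre of its underside. It meets the brace's pad only with the brace seated and the shelf pressed down.
- pad: black rubber pad, 32 mm across, standing on the brace 95 mm from its pivot; origin at the centre of its top, about 50 mm above the bench, differing by up to 1 mm from start to start.
- brace_pivot (a point): point on the vertical axis about which the brace swings; fixed to the stand, 80 mm to its +y, 28 mm above the bench.
- brace_handle (a point): middle of the grippable red round upright handle near the end of the yellow brace, 170 mm from the pivot: 16 mm in diameter, upright from 38 to 114 mm above the bench, this point 78 mm above it. The handle turns with the brace, so it must be able to turn in the fingers or be pushed.
- brace (a joint): angle of the brace in rad: 0 parked, grows as it swings clockwise seen from above, away from the robot; end stop at 0.95, pointing along the stand's +y, pad under the foot, handle 75 mm beyond the knob's axis. The detent's spring ball is passed at about 0.86 (some 2 N at the handle) and keeps it above 0.90. Stays where it is left (light friction).
- knob_grip (a point): middle of the knob's wing, on its turning axis, on the tongue right above the foot; about 136 mm above the bench with the shelf level, 152 mm when it is up. The red wing is 50 mm long (this point's x axis), 12 mm thick (y) and 28 mm high (top 12 mm above this point), on a black disc 38 mm across; the tongue's top lies 26 mm below this point.
- knob (a joint): angle of the wing knob in rad, growing clockwise seen from above, -1.8 to 1.2. Clockwise screws the foot down 4 mm per rad (steep quick thread), so that the shelf sits higher at that end. It starts too far anticlockwise; the setting that levels the shelf differs from start to start (near 0, within about 0.4). Stays where it is left, takes about 0.1 N m to turn.
- level: yellow spirit level, loose, lying lengthwise on the shelf: 32 mm wide (x), 180 mm long (y), 30 mm high, 0.3 kg, origin at the centre of its underside. Green vial window with two black lines across it in the middle of its top, black cap at the end near the hinge.
- level_press (a point): centre of the orange patch (28 x 36 mm) on the top of the level, 65 mm towards the foot's end: press here with the closed fingers; the vial stays in view.
- bubble (a joint): place of the pale 22 mm long bubble along the level, in m from the vial's centre, + towards the foot's end (that end high), at most 0.022; black lines 15.5 mm either side of the centre. It moves 0.8 mm per mrad of tilt: with the shelf pressed down on the foot, about 11.6 mm to + per rad that the knob is turned clockwise. Settles in about 2 s.
- carton: closed cardboard carton, 90 x 120 x 70 mm, bystander; origin at the centre of its underside
- can: can with a blue label, 60 mm across, 90 mm high, bystander; origin at the centre of its underside
- tape: orange roll of packing tape lying flat, 100 mm across, 48 mm high, bystander; origin at the centre of its underside
Not all that is in view belongs to the job. What is shaped like the level but blue, pink or purple is not meant.

How it is judged:
By the outcome, as a careful person would: the job done as asked, in the order asked, and still so for the second after the job is handed in, while the arm keeps its last pose, push and grip.
It also fails if it takes over 72 s, if anything falls off the work surface, if the arm or the gripper's body presses on something with over 40 N, if the wrist force passes 120 N, or if a joint passes its speed limit or range.

## Robot

A 7-joint arm with a two-finger parallel gripper is mounted at the origin on the work surface. World frame = base frame: x ahead of the robot, y to its left, z up, the work surface at z = 0. Lengths are in mm, angles in degrees, forces in N, time in s.
With the tool pointing down it reaches from about 350 to 900 mm from the base axis. Payload 19.9 kg.
Tool frame: the origin (TCP) lies at the very end of the fingers, on their centre line; the grasp point (between the pads) lies 19 mm behind it (arm.grip_point_offset is the z of the grasp point in the tool frame, in mm); z points along the fingers, y is the line along which they close (so a half turn about z gives the same grasp; the last joint's range is limited). The gripper opens to 85 mm and grips with 20 to 120 N. Pads are 22 mm wide; open, the fingers measure 114 mm over their backs; the gripper's body (76 mm by 85 mm) begins 54 mm behind the grasp point. The pads swing forward as they close: fully open they stand 13 mm farther back than shut.
Start: joints at [74.685, 23.915, -0.59, 92.452, 0.269, 63.638, -3.037], TCP at [139.924, -609.114, 202.96] pointing down, gripper open.
Joint ranges: [-161.28, 161.28], [-22.2, 115.67], [-73.04, 71.86], [3.21, 147.25], [-68.34, 248.33], [10.77, 114.83], [-161.83, 161.83]. Speed limits (degrees/s): [108.29, 108.29, 136.94, 136.94, 172.46, 172.46, 172.46].

## Interface

Orientations are given as [roll, pitch, yaw] about the fixed x, y, z axes, in that order (R = Rz(yaw) Ry(pitch) Rx(roll)).
In Python, from rig import arm gives the robot as it stands.
- The arm moves only by the shell command python3 -m jog 'ROWS' [OPENING] [FORCE]. ROWS is JSON, a list that holds one entry, the list of rows, each a list of 4 numbers: the shift along the tool's x, y, z in m, then the turn about the tool's z in rad. In form: [[[x, y, z, yaw], ...]]. A call has 1 to 5 rows; each row is the pose to reach, as a shift and turn from the pose commanded when the call began, along the tool's axes at that moment; what a row does not reach only later rows make up. A row lasts 1/8 s, in which the tool goes at most 62.5 mm and 10.7 degrees, less where a joint would pass 70% of its speed; a pose out of reach is approached as far as the arm can. A call with a gripper value outside its range is refused whole. OPENING is the finger opening in m, from 0 to 0.0854, set as the call begins (- or left out, the last holds). The fingers move at their own pace and stop on an object; FORCE is the grip in N (left out, the last holds). Time passes only in rows, so rows that repeat a pose let the fingers close. It gives the time, the measured TCP pose, the force, the opening and the grip force at its end, in the units of the state.
- arm.sense(): the state, without advancing time (a new reading comes with each control period).
- arm.read_camera(name): name is "scene" or "top"; returns (picture, depth): 480x640x3 uint8, red, green, blue; 480x640 float32, mm along the optical axis (not along the pixel's ray), 0 where there is no reading.
- arm.camera_params(name): a dict with "vertical_fov" (degrees; the focal length in pixels is half the picture's height over the tangent of half this angle, whatever the lens; pixels are square), "cx", "cy" (the principal point, pixels), "cam_to_world" (4x4, takes a point from camera to world coordinates). Camera axes: x right, y down, z forward; pixel columns grow to the right and rows downward; lengths in mm; the calibration is good to about 2 mm. A picture is of the moment at which its call begins. camera_params takes no time and is no camera call.
- arm.hand_in(): hands the job in; it is judged then, once.
Trained networks look in the newest picture that a camera, given by its name, has taken for a name from the list of things; names that differ only in an ending like _2 or _b are one class to them, and where a whole thing is asked for, a point or a joint stands for the part that bears it (a point fixed in the world has none). Each returns a list of dicts, best first, with "confidence" (0 to 1); they miss things now and then, are a little off and sometimes report something else, mostly with a low value. They report only what shows in the picture. A call takes as long as a camera call. They do not tell look-alikes from the thing itself.
- arm.find_in(camera, target): "rect" ([left, top, right, bottom] in pixels, round what is visible of it).
- arm.trace(camera, target): "mask" (480x640 bool, what is visible of it) and "rect" ([left, top, right, bottom] in pixels, round what is visible of it).
The state is a dict: "time_s": time; "qpos": joint angles; "qvel": joint speeds; "joint_efforts": joint torques, N m; "eef_pos": TCP position; "ee_rot": TCP orientation; "wrist_force": force on the tool from outside, world axes, zero at the start; "ft_torque": the same for the moment, N m; "gripper_width": finger opening in mm; "grip_force": force on a finger pad.
Only numpy, scipy, OpenCV 4.12 (cv2) and the standard library are available. Lean on these libraries where they do the work, as an engineer would, in place of code of your own. Each camera call takes 0.05 s, during which the arm holds its last target. There are 200 camera calls.

## Working session

There is one attempt and no reset: what is moved stays moved. The work goes in short steps, Python scripts to look and compute and a shell command to move; the robot and the scene stay as the last step left them, time stands still between calls to the robot, and variables do not carry over. Pictures are saved under pics/ and viewed, at most 11 in all, crops included, and the job is handed in when it is done.

```bash
mkdir -p pics; ls; cat > h.py <<'E'
import numpy as np, cv2
from rig import arm
def proj(cam,P):
    p=arm.camera_params(cam);T=np.linalg.inv(np.array(p["cam_to_world"]))
    f=240/np.tan(np.radians(p["vertical_fov"]/2));c=T[:3,:3]@np.array(P,float)+T[:3,3]
    return f*c[0]/c[2]+p["cx"],f*c[1]/c[2]+p["cy"]
def ray(cam,u,v,z=None,d=None):
    p=arm.camera_params(cam);T=np.array(p["cam_to_world"])
    f=240/np.tan(np.radians(p["vertical_fov"]/2))
    r=np.array([(u-p["cx"])/f,(v-p["cy"])/f,1.]);o=T[:3,3];w=T[:3,:3]@r
    if d is None: d=(z-o[2])/w[2]
    return o+w*d
E
python3 - <<'E'
from h import *
ims=[]
for c in("scene","top"):
    a,d=arm.read_camera(c);np.savez(f"{c}.npz",a=a,d=d);cv2.imwrite(f"pics/{c}0.png",a[:,:,::-1])
    p=arm.camera_params(c);print(c,p["vertical_fov"],p["cx"],p["cy"],np.round(p["cam_to_world"],3).tolist())
print(arm.sense())
E
```

```text
pics
scene 48.59422000431131 319.9767968373942 245.30555526875173 [[0.533, 0.632, -0.563, 1294.747], [0.846, -0.396, 0.357, -483.877], [0.003, -0.666, -0.746, 1035.492], [0.0, 0.0, 0.0, 1.0]]
top 43.127314080340255 318.98137539810443 241.14973891348907 [[0.018, -0.981, 0.191, 267.231], [-1.0, -0.021, -0.01, -22.638], [0.014, -0.19, -0.982, 1706.411], [0.0, 0.0, 0.0, 1.0]]
{'time_s': 0.1, 'qpos': array([74.68418506, 23.94443284, -0.58951297, 92.48268712,  0.26950578,
       63.63935795, -3.03595319]), 'qvel': array([ 0.06356028, -0.0602447 ,  0.00378141, -0.14826439, -0.0594292 ,
       -0.01348359,  0.07788182]), 'joint_efforts': array([ 1.92094820e-03, -8.65816140e+01,  6.79372642e-01, -4.35633409e+01,
        1.89715490e-02,  4.85865792e-03,  1.14816854e-05]), 'eef_pos': array([ 139.83442809, -608.7893554 ,  202.42045821]), 'ee_rot': array([-1.79935098e+02,  5.54004050e-03,  1.29385869e+01]), 'wrist_force': array([ 0.45097768, -0.22966593,  0.27249306]), 'ft_torque': array([ 0.07677818,  0.00840089, -0.04947158]), 'grip_force': 0.0, 'gripper_width': 85.67885125941238}
```

View pics/scene0.png

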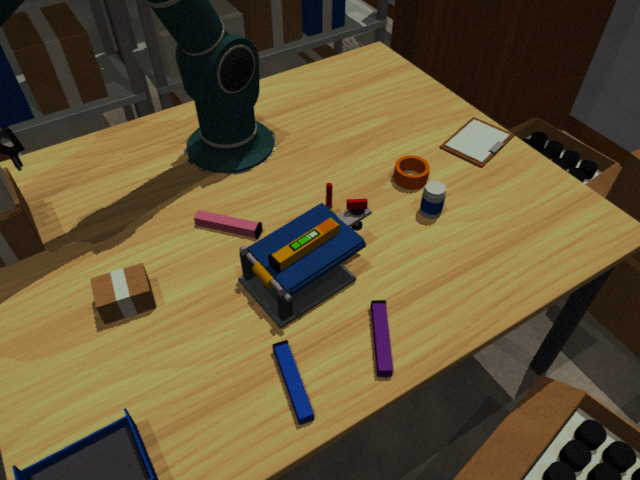

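View pics/top0.png

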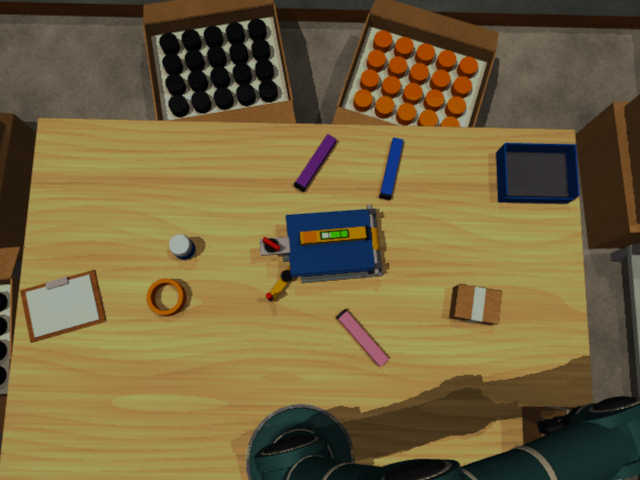

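The scene picture shows the shelf around (305,255), with the yellow level at (305,244), the knob at (357,204) and the handle at (329,195). In the top picture the level is at (335,235), the knob at (271,244) and the handle at (268,296). Candidates for the level (top): yellow (335,235), purple (316,162), blue (392,168) and pink (362,337). I choose the yellow one on the shelf. The red candidates are the wing knob (271,244) and the brace handle (268,296).

```bash
python3 - <<'E'
from h import *
A={c:np.load(c+".npz") for c in("scene","top")}
def cloud(c,m):
    v,u=np.nonzero(m&(A[c]["d"]>0));d=A[c]["d"][v,u]
    return np.array([ray(c,a,b,d=q) for a,b,q in zip(u,v,d)])
for c in("top","scene"):
    hsv=cv2.cvtColor(A[c]["a"],cv2.COLOR_RGB2HSV);H,S,V=[hsv[:,:,i].astype(int) for i in range(3)]
    box=np.zeros((480,640),bool)
    if c=="top": box[195:310,255:390]=1
    else: box[175:325,235:380]=1
    for n,m in dict(blue=(H>100)&(H<125)&(S>120),red=((H<6)|(H>174))&(S>150)&(V>60),yel=(H>15)&(H<32)&(S>170)&(V>80),orange=(H>=8)&(H<=16)&(S>190)&(V>130),green=(H>45)&(H<75)&(S>150)).items():
        m=(m&box).astype(np.uint8);k,l,st,ce=cv2.connectedComponentsWithStats(m)
        for i in range(1,k):
            if st[i,4]<12: continue
            P=cloud(c,l==i)
            if len(P)==0: print(c,n,ce[i],st[i],"nodepth");continue
            (cx,cy),wh,an=cv2.minAreaRect(P[:,:2].astype(np.float32))
            print(c,n,np.round(ce[i],1),st[i].tolist(),"med",np.round(np.median(P,0),1),"zr",np.round(np.percentile(P[:,2],[5,95]),0),"rect",np.round([cx,cy,*wh,an],1))
    big=A[c]["a"][185:315,240:395] if c=="top" else A[c]["a"][170:325,230:385]
    cv2.imwrite(f"pics/crop_{c}.png",cv2.resize(big[:,:,::-1],None,fx=3.5 if c=="scene" else 4,fy=3.5 if c=="scene" else 4,interpolation=cv2.INTER_CUBIC))
E
```

```text
Traceback (most recent call last):
  File "h.py", line 8, in ray
    p=arm.camera_params(cam);T=np.array(p["cam_to_world"])
ValueError: time passes only in moves, steps and waits
```

```bash
cat > h.py <<'E'
import numpy as np, cv2, functools
from rig import arm
@functools.lru_cache(None)
def par(c):
    p=arm.camera_params(c);return 240/np.tan(np.radians(p["vertical_fov"]/2)),p["cx"],p["cy"],np.array(p["cam_to_world"])
def proj(cam,P):
    f,cx,cy,T=par(cam);T=np.linalg.inv(T);c=T[:3,:3]@np.array(P,float)+T[:3,3]
    return f*c[0]/c[2]+cx,f*c[1]/c[2]+cy
def ray(cam,u,v,z=None,d=None):
    f,cx,cy,T=par(cam)
    r=np.array([(u-cx)/f,(v-cy)/f,1.]);o=T[:3,3];w=T[:3,:3]@r
    if d is None: d=(z-o[2])/w[2]
    return o+w*d
E
cat > seg.py <<'E'
from h import *
A={c:np.load(c+".npz") for c in("scene","top")}
def cloud(c,m):
    v,u=np.nonzero(m&(A[c]["d"]>0));d=A[c]["d"][v,u]
    return np.array([ray(c,a,b,d=q) for a,b,q in zip(u,v,d)])
for c in("top","scene"):
    hsv=cv2.cvtColor(A[c]["a"],cv2.COLOR_RGB2HSV);H,S,V=[hsv[:,:,i].astype(int) for i in range(3)]
    box=np.zeros((480,640),bool)
    if c=="top": box[195:310,255:390]=1
    else: box[175:325,235:380]=1
    for n,m in dict(blue=(H>100)&(H<125)&(S>120),red=((H<6)|(H>174))&(S>150)&(V>60),yel=(H>15)&(H<32)&(S>170)&(V>80),orange=(H>=8)&(H<=16)&(S>190)&(V>130),green=(H>45)&(H<75)&(S>150)).items():
        m=(m&box).astype(np.uint8);k,l,st,ce=cv2.connectedComponentsWithStats(m)
        for i in range(1,k):
            if st[i,4]<12: continue
            P=cloud(c,l==i)
            if len(P)==0: print(c,n,ce[i],st[i],"nodepth");continue
            (cx,cy),wh,an=cv2.minAreaRect(P[:,:2].astype(np.float32))
            print(c,n,np.round(ce[i],1),st[i].tolist(),"med",np.round(np.median(P,0),1),"zr",np.round(np.percentile(P[:,2],[5,95]),0),"rect",np.round([cx,cy,*wh,an],1))
    big=A[c]["a"][185:315,240:395] if c=="top" else A[c]["a"][170:325,230:385]
    cv2.imwrite(f"pics/crop_{c}.png",cv2.resize(big[:,:,::-1],None,fx=3.5 if c=="scene" else 4,fy=3.5 if c=="scene" else 4,interpolation=cv2.INTER_CUBIC))
E
python3 seg.py
```

```text
top blue [328.8 244.5] [286, 210, 89, 67, 4091] med [555.8 -64.2 116.7] zr [107. 125.] rect [575.5 -67.4 168.9 225.6   6.1]
top red [271.  243.4] [263, 237, 17, 13, 90] med [558.6  85.6 163.2] zr [138. 170.] rect [560.5  84.9  46.9  16.9  61.7]
top red [268.4 295.4] [266, 293, 6, 6, 25] med [429.2  91.8 113.2] zr [ 99. 119.] rect [429.1  91.4  13.2  11.7  46.6]
top yel [332.1 234.9] [300, 226, 67, 18, 560] med [586.7 -67.3 146.7] zr [138. 155.] rect [591.4 -74.   39.5 174.    6.6]
top yel [375.1 238.2] [371, 228, 9, 22, 145] med [ 591.4 -189.6  102.4] zr [ -1. 111.] rect [ 599.3 -195.3   80.5   32.7    4.9]
top yel [277.8 287.8] [270, 278, 18, 24, 177] med [458.9  72.   32.2] zr [16. 40.] rect [456.6  77.   29.   64.5  54.7]
top orange [309.5 236.4] [303, 232, 14, 10, 114] med [581.8 -13.3 150.4] zr [144. 157.] rect [582.2 -13.3  27.4  31.6   8.4]
top green [338.8 233.6] [330, 230, 18, 8, 119] med [591.  -90.2 146.9] zr [141. 153.] rect [591.8 -89.4  18.4  46.9   8. ]
scene blue [307.4 249.3] [247, 204, 118, 91, 4081] med [613.1 -74.5 114.4] zr [102. 122.] rect [568.6 -33.5 197.7 320.1  16.1]
scene red [328.8 184.6] [327, 183, 5, 4, 18] med [431.9  89.8 113.3] zr [108. 117.] rect [432.5  89.9  10.5  17.3  57.2]
scene red [356.6 200.5] [347, 199, 20, 4, 70] med [560.9  84.2 162.5] zr [160. 166.] rect [561.3  83.7  45.2  15.5  52. ]
scene yel [298.5 244.6] [272, 218, 67, 45, 429] med [ 596.  -117.3  143.3] zr [139. 151.] rect [587.9 -66.7  44.7 189.9  11.7]
scene yel [262. 272.] [253, 262, 20, 21, 194] med [ 590.  -191.2  103.3] zr [ 97. 107.] rect [ 590.3 -190.1   60.6   19.8    6. ]
scene orange [326.2 225.4] [317, 219, 19, 14, 140] med [581.9 -14.8 149.7] zr [147. 153.] rect [581.5 -13.7  30.   37.9   6.3]
scene green [300.9 241.6] [290, 233, 29, 17, 135] med [590.8 -89.  146.1] zr [143. 149.] rect [588.9 -78.8  21.3  70.2   8.7]
```

View pics/crop_top.png

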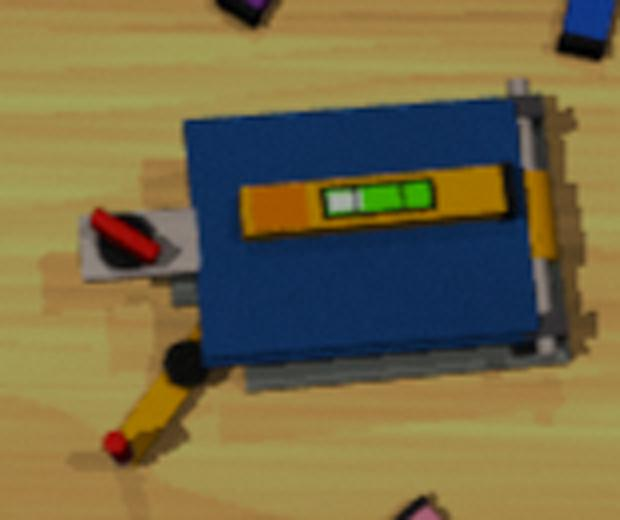

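The crop confirms the yellow level with the orange patch and vial at crop (345,200), the red wing knob at (125,235) and the red handle at (117,445) on the yellow brace. Next I fit the stand yaw.

```bash
cat > fit.py <<'E'
from h import *
from scipy.optimize import minimize
A={c:np.load(c+".npz")["a"] for c in("scene","top")}
M={}
for c in A:
    hsv=cv2.cvtColor(A[c],cv2.COLOR_RGB2HSV);H,S,V=[hsv[:,:,i].astype(int) for i in range(3)]
    box=np.zeros((480,640),bool)
    if c=="top": box[200:290,280:376]=1
    else: box[195:310,240:372]=1
    m=((H>100)&(H<125)&(S>120)&box).astype(np.uint8)
    M[c]=cv2.fillConvexPoly(np.zeros_like(m),cv2.convexHull(cv2.findNonZero(m)),1)
    K=cv2.resize(M[c]*255,None,fx=4,fy=4,interpolation=cv2.INTER_LINEAR).astype(float)/255; M[c]=K
t=np.radians(3.4)
def model(p,c):
    x,y,yaw,y0=p;yaw=np.radians(yaw);pts=[]
    for a in(-80,80):
        for b in(y0,y0+225):
            for z in(0,12):
                Y=b*np.cos(t)-z*np.sin(t);Z=98+b*np.sin(t)+z*np.cos(t)
                pts.append(proj(c,[x+a*np.cos(yaw)-Y*np.sin(yaw),y+a*np.sin(yaw)+Y*np.cos(yaw),Z]))
    h=cv2.convexHull(np.float32(pts))
    return cv2.fillConvexPoly(np.zeros(M[c].shape,np.uint8),np.int32(np.round((h*4+1.5)*16)),1,shift=4)
def cost(p): return sum(np.abs(model(p,c)-M[c]).sum()/M[c].sum() for c in M)
for y0 in (0,8,15):
  best=min((minimize(lambda q:cost([*q,y0]),[588,-180-y0,w],method="Nelder-Mead",options=dict(initial_simplex=[[588,-180-y0,w],[595,-180-y0,w],[588,-170-y0,w],[588,-180-y0,w+4]])) for w in(5,8)),key=lambda r:r.fun)
  x,y,w=best.x;u=np.array([-np.sin(np.radians(w)),np.cos(np.radians(w))]);h=np.array([x,y])
  pv=h+180*u
  print(y0,best.x,best.fun,"foot level",h+275*u,"knob up",h+u*(275*np.cos(t)-54*np.sin(t)),"pivot",pv,"handle end",pv+170*u)
  r=np.array([430.5,91])-pv;print("radius",np.hypot(*r),"angle",np.degrees(np.arctan2(r[1],r[0])))
E
python3 fit.py; python3 -m jog --help 2>&1 | tail -5
```

```text
0 [ 587.80582739 -178.7171233     6.05392952] 0.29264517339261975 foot level [558.80308764  94.74922031] knob up [559.19189219  91.08318869] pivot [5.68822216e+02 2.79028884e-01] handle end [550.89324952 169.33095039]
radius 165.418650750791 angle 146.74045488203683
8 [ 588.02638705 -187.23310588    5.80467637] 0.2931808613968535 foot level [560.21357534  86.35681994] knob up [560.58642798  82.6891316 ] pivot [569.82163757  -8.15606353] handle end [552.62826306 160.97225425]
radius 171.0042210852453 angle 144.5603087550414
15 [ 588.60324888 -193.52831831    5.86662262] 0.2934315516468295 foot level [560.49465734  80.03137734] knob up [560.87147514  76.36409425] pivot [570.20489805 -14.47106298] handle end [552.82867783 154.63856706]
radius 175.04743261653195 angle 142.94879808348023
invalid input: not JSON, or not a number
```

```bash
cat > go.py <<'E'
import sys
from h import *
# usage: go.py x y z yaw : tool-frame row to get there
s=arm.sense();p=s["eef_pos"];yaw=s["ee_rot"][2];t=[float(v) for v in sys.argv[1:5]]
a=np.radians(yaw);D=np.array(t[:3])-p;c,n=np.cos(a),np.sin(a)
d=-np.radians((t[3]-yaw+180)%360-180)
print("t",round(s["time_s"],2),"pos",p.round(1),"rpy",s["ee_rot"].round(1),"F",s["wrist_force"].round(1),"j",s["qpos"].round(0),"w",round(float(s["gripper_width"]),1),"grip",s["grip_force"])
print("ROW",np.round([(c*D[0]+n*D[1])/1000,(n*D[0]-c*D[1])/1000,-D[2]/1000,d],4).tolist())
E
python3 go.py 330 -300 200 65;
```

```text
t 0.1 pos [ 139.8 -608.8  202.4] rpy [-179.9    0.    12.9] F [ 0.5 -0.2  0.3] j [75. 24. -1. 92.  0. 64. -3.] w 85.7 grip 0.0
ROW [0.2545, -0.2584, 0.0024, -0.9086]
```

```bash
python3 -m jog '[[[0.05,-0.05,0,-0.18],[0.1,-0.1,0,-0.36],[0.15,-0.15,0,-0.54],[0.2,-0.2,0,-0.72],[0.2545,-0.2584,0,-0.9]]]' 0.03 20; python3 go.py 430.5 91 200 145
```

```text
time_s: 0.72
eef_pos: [305.2, -341.6, 202.9]
ee_rot: [-180.0, 0.0, 64.8]
wrist_force: [1.7, -0.6, 0.7]
gripper_width: 30.0
grip_force: 0.0
t 0.72 pos [ 305.2 -341.6  202.9] rpy [-180.     0.    64.8] F [ 1.7 -0.6  0.7] j [ 61.   7. -18. 115.   3.  58.  17.] w 30.0 grip 0.0
ROW [0.4448, -0.0704, 0.0029, -1.399]
```

```bash
python3 -m jog '[[[0.06,-0.01,0,-0.18],[0.12,-0.02,0,-0.36],[0.18,-0.03,0,-0.54],[0.24,-0.04,0,-0.72],[0.3,-0.05,0,-0.9]]]'; python3 -m jog '[[[0,0,0,0],[0,0,0,0]]]'; python3 go.py 430.5 91 200 145
```

```text
time_s: 1.35
eef_pos: [388.6, -49.4, 203.1]
ee_rot: [180.0, 0.0, 116.4]
wrist_force: [1.5, -0.8, 0.4]
gripper_width: 30.1
grip_force: 0.0
time_s: 1.6
eef_pos: [388.3, -51.5, 202.8]
ee_rot: [-180.0, -0.0, 116.0]
wrist_force: [0.2, -1.2, 0.3]
gripper_width: 29.9
grip_force: 0.0
t 1.6 pos [388.3 -51.5 202.8] rpy [-180.   -0.  116.] F [ 0.2 -1.2  0.3] j [ 42.   0. -39. 122.   0.  58.  29.] w 29.9 grip 0.0
ROW [0.1095, 0.1005, 0.0028, -0.5057]
```

```bash
python3 -m jog '[[[0.04,0.036,0,-0.18],[0.08,0.072,0,-0.36],[0.1095,0.1005,0,-0.506],[0.1095,0.1005,0,-0.506],[0.1095,0.1005,0,-0.506]]]' 0.034; python3 go.py 430.5 91 60 145
```

```text
time_s: 2.22
eef_pos: [430.5, 89.9, 202.6]
ee_rot: [-180.0, -0.0, 144.9]
wrist_force: [0.4, -0.1, -0.5]
gripper_width: 34.1
grip_force: 0.0
t 2.23 pos [430.5  89.9 202.6] rpy [-180.    -0.   144.9] F [ 0.4 -0.1 -0.5] j [ 30.   8. -49. 116.   7.  59.  32.] w 34.1 grip 0.0
ROW [0.0007, 0.0009, 0.1426, -0.0024]
```

```bash
python3 -m jog '[[[0,0.001,0.05,0],[0,0.001,0.085,0],[0,0.001,0.11,0],[0,0.001,0.13,0],[0,0.001,0.14,0]]]'; python3 -m jog '[[[0,0,0,0],[0,0,0,0]]]' 0.022 20;  python3 - <<'E'
from h import *
for c in("scene","top"):
    a,d=arm.read_camera(c);cv2.imwrite(f"pics/b_{c}.png",a[:,:,::-1])
a=cv2.imread("pics/b_scene.png")[130:330,230:430];cv2.imwrite("pics/b.png",cv2.resize(a,None,fx=3,fy=3))
E
```

```text
time_s: 2.85
eef_pos: [430.8, 90.6, 62.1]
ee_rot: [-179.9, -0.0, 144.9]
wrist_force: [-0.4, -0.4, 0.2]
gripper_width: 34.1
grip_force: 0.0
time_s: 3.1
eef_pos: [431.6, 91.9, 63.7]
ee_rot: [180.0, 0.0, 145.0]
wrist_force: [0.5, 0.3, -0.4]
gripper_width: 21.8
grip_force: 0.0
```

View pics/b.png

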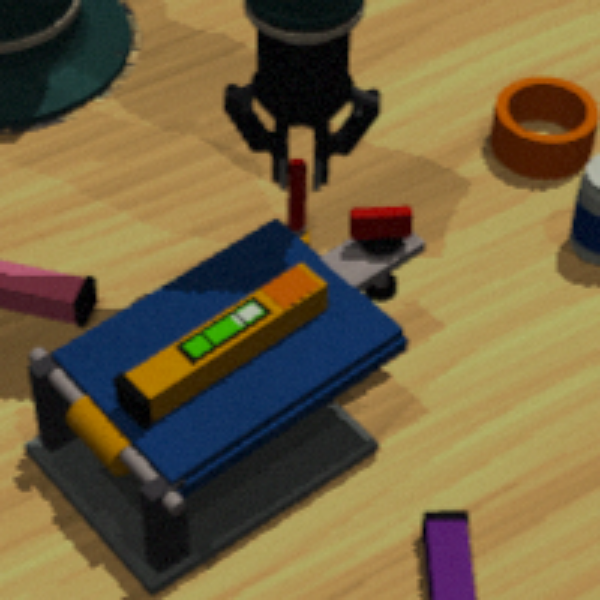

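The handle is at crop (297,195), apparently between the finger tips (280,175) and (320,180). I check the tip projection to see whether it is really caged.

```bash
python3 - <<'E'
from h import *
for P in ([431.6,91.9,63.7],[431,91,114],[431,91,38]):
    u,v=proj("scene",P);print(P,((u-230)*3,(v-130)*3), proj("top",P))
E
python3 go.py 430 91 60 145
```

```text
[431.6, 91.9, 63.7] (np.float64(297.5041172994739), np.float64(204.51983809987925)) (np.float64(269.4822860378787), np.float64(296.2514701020701))
[431, 91, 114] (np.float64(297.1702619661232), np.float64(161.85848444688736)) (np.float64(268.5452102090234), np.float64(294.5441905507117))
[431, 91, 38] (np.float64(295.8517442610181), np.float64(225.420101911767)) (np.float64(270.423889573109), np.float64(297.42421785787377))
t 3.2 pos [431.7  92.   63.6] rpy [1.80e+02 1.00e-01 1.45e+02] F [0.1 0.1 0.3] j [ 21.  23. -43. 123.  23.  42.  18.] w 22.2 grip 0.0
ROW [0.0008, -0.0018, 0.0036, 0.0006]
```

```bash
python3 -m jog '[[[-0.0003,0.0102,0,0.06],[-0.0012,0.0204,0,0.12],[-0.0028,0.0304,0,0.18],[-0.0049,0.0404,0,0.24],[-0.0076,0.0502,0,0.3]]]';python3 -m jog '[[[-0.0003,0.0102,0,0.06],[-0.0012,0.0204,0,0.12],[-0.0028,0.0304,0,0.18],[-0.0049,0.0404,0,0.24],[-0.0076,0.0502,0,0.3]]]'; python3 go.py 552.5 162 62 95.8
python3 - <<'E'
from h import *
for c in("top",):
    a,d=arm.read_camera(c);cv2.imwrite(f"pics/c_{c}.png",cv2.resize(a[180:320,220:400,::-1],None,fx=3,fy=3))
E
```

```text
time_s: 3.82
eef_pos: [466.7, 129.1, 63.5]
ee_rot: [180.0, 0.0, 127.7]
wrist_force: [1.0, -1.0, -0.5]
gripper_width: 22.0
grip_force: 0.2
time_s: 4.45
eef_pos: [511.0, 153.9, 63.5]
ee_rot: [180.0, 0.0, 110.6]
wrist_force: [-1.1, -0.4, 1.1]
gripper_width: 22.2
grip_force: 0.2
t 4.45 pos [511.  153.9  63.5] rpy [180.    0.  110.6] F [-1.1 -0.4  1.1] j [  6.  29. -33. 111.  21.  46. -18.] w 22.2 grip 0.20654363092035055
ROW [-0.007, 0.0417, 0.0015, 0.2576]
```

View pics/c_top.png

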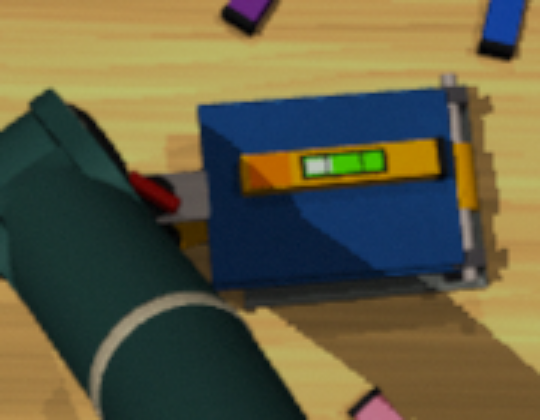

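The brace follows: its yellow bar now shows at crop (190,235), beside the tongue. I continue slowly to the stop.

```bash
python3 -m jog '[[[-0.0003,0.0102,0,0.06],[-0.0012,0.0204,0,0.12],[-0.0028,0.0304,0,0.18],[-0.0044,0.038,0,0.225],[-0.0055,0.043,0,0.25]]]'; python3 -m jog '[[[0,0.002,0,0],[0,0.004,0,0]]]'; python3 go.py 552.5 162 62 95.8; python3 -m jog '[[[0,0.001,0,0],[0,0.002,0,0]]]'; python3 go.py 552.5 162 62 95.8
```

```text
time_s: 5.12
eef_pos: [552.9, 163.8, 63.2]
ee_rot: [180.0, -0.0, 96.3]
wrist_force: [-4.9, -2.0, 1.7]
gripper_width: 22.0
grip_force: 3.3
time_s: 5.38
eef_pos: [553.4, 163.9, 62.6]
ee_rot: [-179.6, 0.1, 96.4]
wrist_force: [-30.6, -4.1, 22.3]
gripper_width: 22.0
grip_force: 15.5
t 5.38 pos [553.4 163.9  62.6] rpy [-1.796e+02  1.000e-01  9.640e+01] F [-30.6  -4.1  22.3] j [  3.  32. -29. 105.  20.  49. -29.] w 22.0 grip 15.465930104255676
ROW [-0.0018, -0.0011, 0.0006, 0.011]
time_s: 5.62
eef_pos: [553.5, 163.9, 62.4]
ee_rot: [-179.4, 0.1, 96.5]
wrist_force: [-41.0, -6.6, 30.6]
gripper_width: 21.7
grip_force: 20.6
t 5.62 pos [553.5 163.9  62.4] rpy [-1.794e+02  1.000e-01  9.650e+01] F [-41.   -6.6  30.6] j [  3.  32. -29. 104.  20.  49. -29.] w 21.7 grip 20.593677163124084
ROW [-0.0018, -0.0012, 0.0004, 0.0115]
```

```bash
python3 -m jog '[[[0,-0.003,0,0],[0,-0.005,0,0],[0,-0.005,0,0],[0,-0.005,-0.04,0],[0,-0.005,-0.1,0]]]' 0.05; python3 -m jog '[[[0,0,-0.06,0],[-0.05,-0.05,-0.08,0],[-0.07,-0.1,-0.08,0],[-0.07,-0.15,-0.08,0],[-0.07,-0.15,-0.08,0]]]'; python3 - <<'E'
from h import *
for c in("scene","top"):
    a,d=arm.read_camera(c);np.savez(f"{c}.npz",a=a,d=d)
E
sed -i 's/box\[175:325,235:380\]/box[165:325,235:400]/; s/box\[195:310,255:390\]/box[195:310,215:390]/' seg.py; python3 seg.py | grep -E "red|yel|orange"; python3 go.py 560 85 230 55
```

```text
time_s: 6.25
eef_pos: [552.9, 163.6, 163.0]
ee_rot: [-179.8, -0.0, 96.4]
wrist_force: [-0.3, 0.6, -0.4]
gripper_width: 50.1
grip_force: 0.0
time_s: 6.88
eef_pos: [410.4, 76.9, 243.5]
ee_rot: [179.9, 0.1, 96.3]
wrist_force: [0.8, -0.2, 0.6]
gripper_width: 50.4
grip_force: 0.0
top red [268.  241.3] [263, 237, 12, 8, 56] med [563.7  93.6 163.9] zr [138. 173.] rect [529.3  71.2 112.1  21.7  32.8]
top red [243.  249.6] [241, 247, 5, 6, 25] med [549.5 163.1 113.9] zr [105. 120.] rect [558.8 163.7  30.9  11.6   3.8]
top yel [332.2 234.9] [300, 226, 67, 18, 573] med [587.2 -67.3 146.5] zr [138. 155.] rect [591.6 -74.1  40.3 174.4   6.9]
top yel [375.1 238.4] [371, 228, 9, 22, 147] med [ 591.7 -189.6  102.5] zr [ -2. 110.] rect [ 599.3 -195.9   78.8   32.2    5.5]
top yel [250.1 250.6] [247, 250, 8, 3, 14] med [562.7 153.4  32. ] zr [ 2. 41.] rect [560.7 154.5  23.9  10.8  76.2]
top orange [309.5 236.3] [304, 232, 12, 10, 109] med [581.9 -13.3 151.8] zr [147. 157.] rect [580.9 -13.3  25.7  28.8   1.4]
scene red [356.6 200.5] [347, 199, 20, 4, 73] med [560.9  83.9 162.9] zr [160. 166.] rect [5
[... 247 characters left out ...]
586.6 -64.5  47.9 193.7  12.6]
scene yel [368.2 229.1] [361, 222, 20, 15, 106] med [555.4 130.9  31.2] zr [28. 35.] rect [553.8 147.5  24.4  82.6   4.5]
scene yel [262.1 272.3] [253, 262, 20, 22, 202] med [ 589.6 -191.1  102.8] zr [ 97. 107.] rect [ 589.7 -190.2   61.2   19.9    6.8]
scene orange [397.4 167.8] [395, 165, 5, 8, 25] med [410.6 337.2  46. ] zr [25. 49.] rect [406.7 341.8  13.2  56.1  48.6]
scene orange [326.1 225.4] [317, 219, 19, 14, 137] med [580.9 -15.  150. ] zr [147. 153.] rect [580.1 -14.3  30.8  37.3   7.6]
t 6.97 pos [412.8  77.6 243.6] rpy [179.9   0.   96.3] F [ 0.2 -0.   0.8] j [ 19.   1. -34. 116.   1.  63.  -9.] w 49.7 grip 0.0
ROW [-0.0089, 0.1471, 0.0136, 0.7216]
```

View pics/crop_top.png

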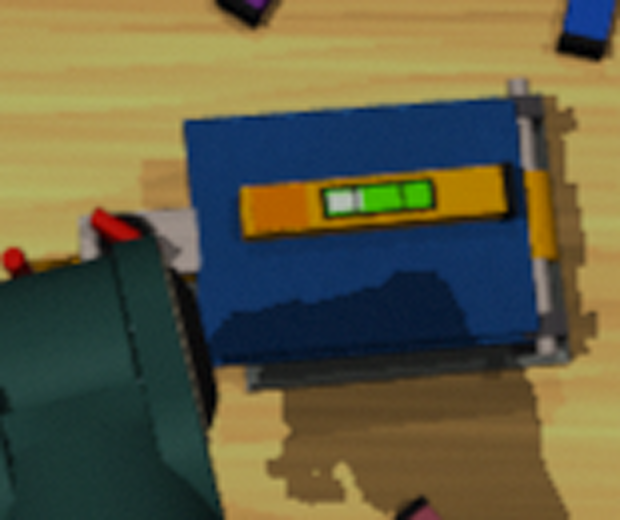

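```bash
python3 -m jog '[[[0,0.05,0,0.18],[-0.005,0.1,0,0.36],[-0.009,0.147,0,0.54],[-0.009,0.147,0,0.69],[-0.009,0.147,0,0.69]]]' 0.04 40;python3 -m jog '[[[0,0,0,0]]]'; python3 go.py 560.2 84.3 144 57
```

```text
time_s: 7.6
eef_pos: [560.1, 85.7, 242.0]
ee_rot: [-179.9, 0.0, 56.9]
wrist_force: [0.3, 0.6, -0.3]
gripper_width: 40.1
grip_force: 0.0
time_s: 7.72
eef_pos: [559.5, 85.4, 242.8]
ee_rot: [-180.0, -0.0, 57.1]
wrist_force: [0.6, 0.2, 0.6]
gripper_width: 39.9
grip_force: 0.0
t 7.72 pos [559.5  85.4 242.8] rpy [-180.    -0.    57.1] F [0.6 0.2 0.6] j [ 12.  18. -29.  98.   9.  67. -53.] w 39.9 grip 0.0
ROW [-0.0005, 0.0012, 0.0988, 0.0009]
```

```bash
python3 -m jog '[[[0,0.001,0.05,0],[0,0.001,0.08,0],[0,0.001,0.095,0],[0,0.001,0.099,0],[0,0.001,0.099,0]]]';python3 -m jog '[[[0,0,0,0],[0,0,0,0],[0,0,0,0]]]' 0.0 40; python3 go.py 560.2 84.3 144 7
```

```text
time_s: 8.35
eef_pos: [560.8, 84.7, 144.9]
ee_rot: [180.0, -0.0, 56.9]
wrist_force: [-0.8, 0.8, 1.4]
gripper_width: 39.7
grip_force: 0.0
time_s: 8.72
eef_pos: [560.4, 84.5, 144.3]
ee_rot: [180.0, -0.0, 56.8]
wrist_force: [0.8, 1.0, -0.5]
gripper_width: -0.1
grip_force: 0.0
t 8.72 pos [560.4  84.5 144.3] rpy [180.   -0.   56.8] F [ 0.8  1.  -0.5] j [ 10.  24. -28. 103.  13.  56. -56.] w -0.1 grip 0.0
ROW [-0.0003, -0.0001, 0.0003, 0.8696]
```

```bash
python3 - <<'E'
from h import *
a,d=arm.read_camera("scene");np.savez("scene.npz",a=a,d=d)
cv2.imwrite("pics/d.png",cv2.resize(a[130:250,290:430,::-1],None,fx=5,fy=5,interpolation=cv2.INTER_CUBIC))
for P in([560.4,84.5,144.3],[560.4,84.5,163]):
    u,v=proj("scene",P);print((u-290)*5,(v-130)*5)
E
```

```text
330.63482947835723 379.48691497007076
332.737101793785 351.1645390911423
```

View pics/d.png

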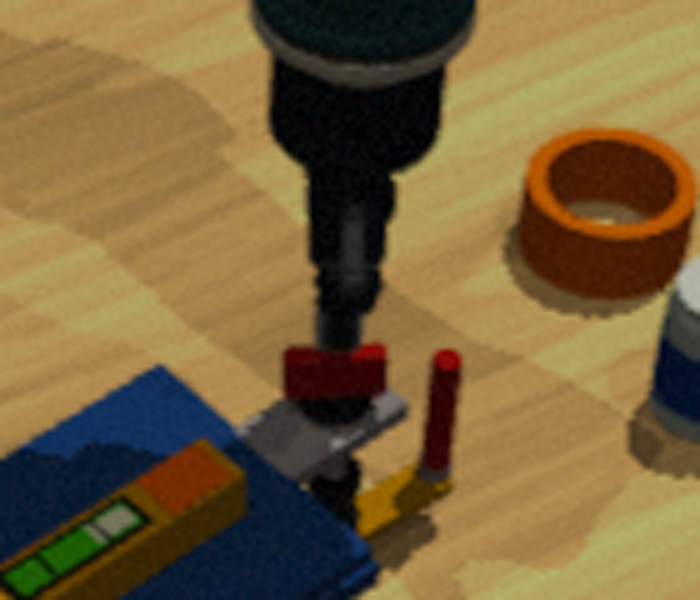

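The wing is at crop (335,372), and the closed fingertips at (340,335) end just above or behind it, so the grasp missed. I measure the real tip height with depth.

```bash
python3 - <<'E'
from h import *
A=np.load("scene.npz");d=A["d"]
for y in range(255,400,10):
    for x in(325,340,365):
        u=290+x//5;v=130+y//5
        print((x,y),A["a"][v,u].tolist(),ray("scene",u,v,d=d[v,u]).round(0).tolist() if d[v,u]>0 else None,end=" | ")
    print()
print(arm.grip_point_offset)
E
```

```text
(325, 255) [9, 12, 11] [570.0, 69.0, 238.0] | (340, 255) [26, 27, 24] [604.0, 51.0, 271.0] | (365, 255) [5, 7, 8] [580.0, 84.0, 239.0] | 
(325, 265) [20, 19, 17] [592.0, 52.0, 257.0] | (340, 265) [29, 29, 27] None | (365, 265) [27, 26, 26] [603.0, 66.0, 258.0] | 
(325, 275) [11, 12, 14] [606.0, 42.0, 266.0] | (340, 275) [23, 25, 24] [609.0, 48.0, 266.0] | (365, 275) [18, 21, 18] [615.0, 57.0, 266.0] | 
(325, 285) [3, 0, 1] [608.0, 41.0, 262.0] | (340, 285) [22, 20, 23] [612.0, 46.0, 262.0] | (365, 285) [13, 14, 13] [616.0, 57.0, 260.0] | 
(325, 295) [6, 8, 9] [603.0, 45.0, 251.0] | (340, 295) [13, 14, 14] [606.0, 51.0, 249.0] | (365, 295) [12, 13, 13] [614.0, 58.0, 253.0] | 
(325, 305) [9, 6, 9] [591.0, 55.0, 230.0] | (340, 305) [4, 7, 7] [586.0, 67.0, 221.0] | (365, 305) [10, 11, 15] [600.0, 70.0, 230.0] | 
(325, 315) [19, 22, 19] [571.0, 71.0, 201.0] | (340, 315) [2, 2, 5] [573.0, 77.0, 200.0] | (365, 315) [126, 101, 62] [406.0, 225.0, -2.0] | 
(325, 325) [11, 12, 14] [570.0, 71.0, 194.0] | (340, 325) [8, 5, 6] [575.0, 77.0, 195.0] | (365, 325) [142, 112, 65] [413.0, 220.0, -2.0] |
[... 282 characters left out ...]
25, 355) [50, 6, 9] [563.0, 78.0, 166.0] | (340, 355) [48, 1, 0] [564.0, 86.0, 163.0] | (365, 355) [109, 13, 12] [570.0, 97.0, 162.0] | 
(325, 365) [42, 0, 1] [564.0, 78.0, 160.0] | (340, 365) [47, 1, 5] [566.0, 85.0, 159.0] | (365, 365) [47, 2, 0] [574.0, 94.0, 160.0] | 
(325, 375) [48, 0, 1] [561.0, 80.0, 150.0] | (340, 375) [49, 7, 5] [564.0, 87.0, 149.0] | (365, 375) [48, 1, 3] [572.0, 96.0, 151.0] | 
(325, 385) [51, 0, 4] [562.0, 80.0, 144.0] | (340, 385) [47, 0, 0] [568.0, 85.0, 147.0] | (365, 385) [48, 0, 1] [570.0, 98.0, 142.0] | 
(325, 395) [34, 9, 6] [563.0, 79.0, 139.0] | (340, 395) [21, 13, 7] [566.0, 87.0, 137.0] | (365, 395) [9, 0, 0] [571.0, 98.0, 136.0] | 
-18.700000000000003
```

By depth, the closed tips end at about z 168–172 while the reported TCP is 144. The fingertips are therefore really about 20–25 mm above the reported TCP, which also fits the handle picture. I open, go down 22 mm more and close again.

```bash
python3 -m jog '[[[0,0,0,0],[0,0,0,0],[0,0,0.008,0],[0,0,0.015,0],[0,0,0.02,0]]]' 0.04 40; python3 -m jog '[[[0,0,0,0],[0,0,0,0],[0,0,0,0],[0,0,0,0]]]' 0.0 40; python3 go.py 560.2 84.3 144 7
```

```text
time_s: 9.4
eef_pos: [560.0, 84.5, 123.2]
ee_rot: [-180.0, 0.0, 56.8]
wrist_force: [-0.4, -0.2, -0.2]
gripper_width: 39.8
grip_force: 0.0
time_s: 9.9
eef_pos: [558.7, 85.8, 123.8]
ee_rot: [-179.8, 0.1, 56.9]
wrist_force: [-10.2, 6.2, 3.3]
gripper_width: 10.5
grip_force: 40.9
t 9.9 pos [558.7  85.8 123.8] rpy [-1.798e+02  1.000e-01  5.690e+01] F [-10.2   6.2   3.3] j [ 10.  25. -28. 104.  14.  54. -57.] w 10.5 grip 40.87532629491761
ROW [-0.0004, 0.0021, -0.0202, 0.871]
```

```bash
python3 -m jog '[[[0,-0.001,0,0.08],[0,-0.002,0,0.25],[0,-0.002,0,0.42],[0,-0.002,0,0.59],[0,-0.002,0,0.75]]]' - 60; python3 -m jog '[[[0,0,0,0.09],[0,0,0,0.09]]]'; python3 go.py 560.2 84.3 144 7
```

```text
time_s: 10.52
eef_pos: [558.3, 85.8, 124.1]
ee_rot: [-180.0, 0.0, 13.6]
wrist_force: [-1.8, 0.7, 0.9]
gripper_width: 10.2
grip_force: 63.8
time_s: 10.78
eef_pos: [558.4, 85.8, 124.1]
ee_rot: [-180.0, 0.0, 8.7]
wrist_force: [-2.0, 0.9, 1.4]
gripper_width: 10.2
grip_force: 63.7
t 10.78 pos [558.4  85.8 124.1] rpy [-180.     0.     8.7] F [-2.   0.9  1.4] j [   2.   24.  -17.  105.    9.   53. -101.] w 10.2 grip 63.688872400671244
ROW [0.0015, 0.0018, -0.0199, 0.0303]
```

```bash
python3 -m jog '[[[0,0,0,0],[0,0,0,0],[0,0,-0.02,0],[0,0,-0.05,0],[0,0,-0.07,0]]]' 0.04 40; python3 go.py 581.5 -13.7 160 8.7
```

```text
time_s: 11.4
eef_pos: [559.0, 85.6, 195.3]
ee_rot: [-180.0, -0.1, 8.7]
wrist_force: [-0.7, 0.6, -0.5]
gripper_width: 39.9
grip_force: 0.0
t 11.4 pos [559.   85.6 195.3] rpy [-1.8e+02 -1.0e-01  8.7e+00] F [-0.7  0.6 -0.5] j [  3.  19. -18. 101.   7.  61. -99.] w 39.9 grip 0.0
ROW [0.0072, 0.1016, 0.0353, 0.0008]
```

```bash
python3 -m jog '[[[0.003,0.05,0,0],[0.007,0.1,0,0],[0.007,0.1,0.02,0],[0.007,0.1,0.035,0],[0.007,0.1,0.045,0]]]' 0.0 40; python3 - <<'E'
from h import *
a,d=arm.read_camera("scene");np.savez("scene.npz",a=a,d=d)
cv2.imwrite("pics/e.png",cv2.resize(a[130:280,240:400,::-1],None,fx=4,fy=4,interpolation=cv2.INTER_CUBIC))
E
python3 go.py 581.5 -13.7 150 8.7
```

```text
time_s: 12.02
eef_pos: [580.4, -11.4, 148.1]
ee_rot: [-180.0, 0.0, 8.8]
wrist_force: [-0.4, 0.4, 1.1]
gripper_width: 0.2
grip_force: 0.0
t 12.07 pos [580.  -11.4 147.1] rpy [-1.8e+02  1.0e-01  8.8e+00] F [-0.1  0.7 -1.8] j [ 10.  24. -15. 102.   7.  56. -89.] w -0.2 grip 0.0
ROW [0.0012, 0.0025, -0.0029, 0.0013]
```

View pics/e.png

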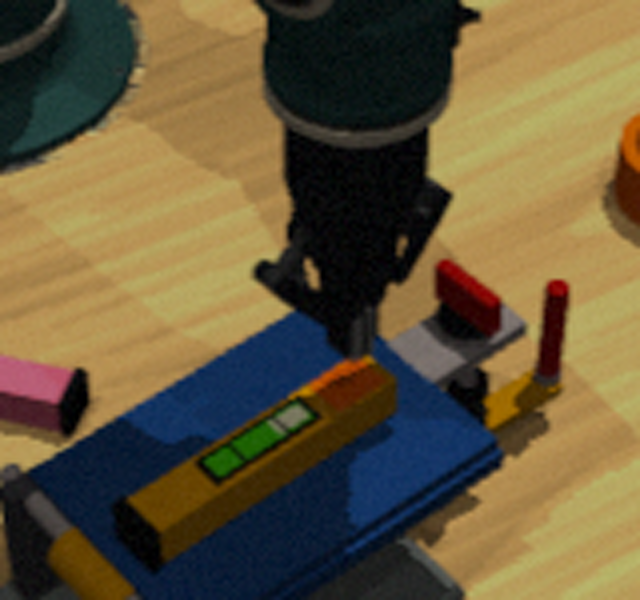

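The wing now lies across the tongue (crop 468,298), the handle and brace stay under the foot, and the closed tips hover over the orange patch (350,360). I press down in small steps.

```bash
python3 -m jog '[[[0.001,0.0025,0.003,0],[0.001,0.0025,0.006,0],[0.001,0.0025,0.009,0],[0.001,0.0025,0.012,0],[0.001,0.0025,0.015,0]]]'; python3 -m jog '[[[0,0,0.002,0],[0,0,0.004,0],[0,0,0.006,0]]]'; python3 go.py 581.5 -13.7 150 8.7
```

```text
time_s: 12.7
eef_pos: [582.0, -14.5, 133.9]
ee_rot: [-180.0, -0.0, 8.7]
wrist_force: [0.8, 0.1, 0.1]
gripper_width: -0.2
grip_force: 0.0
time_s: 13.08
eef_pos: [582.0, -14.5, 127.9]
ee_rot: [-180.0, 0.0, 8.7]
wrist_force: [-0.1, -0.1, -0.1]
gripper_width: 0.0
grip_force: 0.0
t 13.07 pos [582.  -14.5 127.9] rpy [-180.     0.     8.7] F [-0.1 -0.1 -0.1] j [ 10.  25. -15. 102.   8.  54. -89.] w 0.0 grip 0.0
ROW [-0.0004, -0.0008, -0.0221, -0.0]
```

```bash
for i in 1 2 3; do python3 -m jog '[[[0,0,0.001,0],[0,0,0.002,0],[0,0,0.003,0]]]' | grep -E "pos|force"; done
```

```text
eef_pos: [582.0, -14.4, 125.0]
wrist_force: [0.3, 0.3, 0.8]
grip_force: 0.0
eef_pos: [582.1, -14.4, 122.0]
wrist_force: [-1.8, 0.6, 4.3]
grip_force: 1.8
eef_pos: [582.2, -14.2, 119.1]
wrist_force: [-0.7, 2.5, 3.9]
grip_force: 2.2
```

```bash
for i in 1 2; do python3 -m jog '[[[0,0,0.001,0],[0,0,0.002,0],[0,0,0.003,0]]]' | grep -E "pos|force"; done
```

```text
eef_pos: [582.1, -14.4, 116.0]
wrist_force: [0.1, 3.7, 5.0]
grip_force: 2.4
eef_pos: [582.0, -14.3, 113.0]
wrist_force: [-0.4, 3.1, 5.0]
grip_force: 2.6
```

```bash
for i in 1 2; do python3 -m jog '[[[0,0,0.0005,0],[0,0,0.001,0]]]' | grep -E "pos|t_force"; done; cat > bub.py <<'E'
from h import *
import sys
for c in("scene","top"):
    a,d=arm.read_camera(c);cv2.imwrite(f"pics/{sys.argv[1]}_{c}.png",a[:,:,::-1]);np.savez(c+".npz",a=a,d=d)
    hsv=cv2.cvtColor(a,cv2.COLOR_RGB2HSV);H,S,V=[hsv[:,:,i].astype(int) for i in range(3)]
    m=((H>45)&(H<75)&(S>120)).astype(np.uint8);b=np.zeros_like(m)
    b[220:265,280:340]=1
    if c=="top": b[:]=0;b[222:246,315:365]=1
    m*=b;P=np.argwhere(m)[:,::-1];print(c,len(P),P.min(0) if len(P) else "",P.max(0) if len(P) else "")
s=cv2.imread(f"pics/{sys.argv[1]}_scene.png")[205:275,255:345];t=cv2.imread(f"pics/{sys.argv[1]}_top.png")[215:255,290:380]
cv2.imwrite(f"pics/{sys.argv[1]}.png",np.vstack([cv2.resize(x,None,fx=5,fy=5,interpolation=cv2.INTER_CUBIC) for x in(s,t)]))
E
python3 bub.py f
```

```text
eef_pos: [582.0, -14.3, 112.0]
wrist_force: [-0.3, 4.8, 6.4]
eef_pos: [582.1, -14.2, 111.2]
wrist_force: [-3.7, 5.0, 13.4]
scene 150 [291 220] [327 250]
top 46 [340 231] [346 237]
```

View pics/f.png

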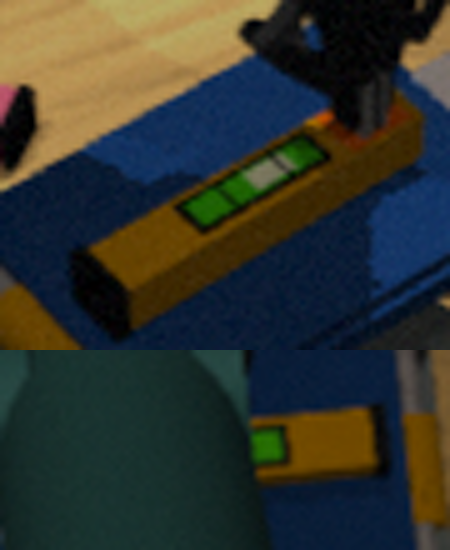

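Foot contact: the force rose from 6 to 13 N. The bubble, white at crop (270,175), sits right of centre towards the foot and may still be settling. I ease off slightly, wait and measure its profile.

```bash
python3 -m jog '[[[0,0,-0.0002,0],[0,0,-0.0002,0],[0,0,-0.0002,0],[0,0,-0.0002,0],[0,0,-0.0002,0]]]' >/dev/null; for i in 1 2 3 ; do python3 -m jog '[[[0,0,0,0],[0,0,0,0],[0,0,0,0],[0,0,0,0],[0,0,0,0]]]' | grep -E "pos|t_force"; done
cat > prof.py <<'E'
from h import *
import sys
acc=0
for i in range(6): acc=acc+arm.read_camera("scene")[0].astype(np.float32)
a=acc/6;np.save("acc.npy",a)
cv2.imwrite(f"pics/{sys.argv[1]}.png",cv2.resize(a[215:260,280:335,::-1],None,fx=10,fy=10,interpolation=cv2.INTER_CUBIC))
A,B=np.array([291,249.3]),np.array([321.5,232.2]);u=(B-A)/np.hypot(*(B-A));n=np.array([-u[1],u[0]])
L=np.arange(0,np.hypot(*(B-A)),.5)
for s in L:
    q=[A+u*s+n*k for k in(-1,-.5,0,.5,1)]
    v=np.mean([cv2.getRectSubPix(a,(1,1),tuple(map(float,p)))[0,0] for p in q],0)
    print(s,(A+u*s).round(1),v.round(0))
E
python3 prof.py g
```

```text
eef_pos: [582.1, -14.2, 111.4]
wrist_force: [-1.6, 4.7, 8.2]
eef_pos: [582.0, -14.2, 111.4]
wrist_force: [-2.0, 4.5, 7.9]
eef_pos: [582.1, -14.2, 111.4]
wrist_force: [-1.8, 3.4, 8.7]
0.0 [291.  249.3] [94. 62.  2.]
0.5 [291.4 249.1] [81. 53.  2.]
1.0 [291.9 248.8] [59. 39.  4.]
1.5 [292.3 248.6] [36. 25.  5.]
2.0 [292.7 248.3] [21. 24.  5.]
2.5 [293.2 248.1] [16. 37.  5.]
3.0 [293.6 247.8] [19. 58.  4.]
3.5 [294.1 247.6] [23. 78.  3.]
4.0 [294.5 247.3] [27. 91.  2.]
4.5 [294.9 247.1] [28. 95.  3.]
5.0 [295.4 246.9] [29. 96.  3.]
5.5 [295.8 246.6] [29. 97.  4.]
6.0 [296.2 246.4] [29. 97.  3.]
6.5 [296.7 246.1] [29. 97.  2.]
7.0 [297.1 245.9] [29. 96.  2.]
7.5 [297.5 245.6] [29. 96.  2.]
8.0 [298.  245.4] [29. 96.  3.]
8.5 [298.4 245.1] [29. 97.  3.]
9.0 [298.9 244.9] [28. 93.  4.]
9.5 [299.3 244.7] [25. 83.  4.]
10.0 [299.7 244.4] [22. 70.  5.]
10.5 [300.2 244.2] [24. 61. 10.]
11.0 [300.6 243.9] [38. 67. 22.]
11.5 [301.  243.7] [62. 85. 41.]
12.0 [301.5 243.4] [ 88. 102.  64.]
12.5 [301.9 243.2] [104. 111.  78.]
13.0 [302.3 242.9] [111. 114.  84.]
13.5 [302.8 242.7] [113. 114.  85.]
1
[... 848 characters left out ...]
236.6] [29. 94.  3.]
26.5 [314.1 236.3] [27. 88.  3.]
27.0 [314.6 236.1] [25. 82.  4.]
27.5 [315.  235.9] [22. 75.  4.]
28.0 [315.4 235.6] [21. 70.  3.]
28.5 [315.9 235.4] [20. 68.  3.]
29.0 [316.3 235.1] [20. 67.  2.]
29.5 [316.7 234.9] [19. 63.  3.]
30.0 [317.2 234.6] [17. 54.  4.]
30.5 [317.6 234.4] [15. 41.  5.]
31.0 [318.  234.1] [18. 29.  5.]
31.5 [318.5 233.9] [29. 26.  4.]
32.0 [318.9 233.7] [45. 31.  3.]
32.5 [319.3 233.4] [60. 39.  3.]
33.0 [319.8 233.2] [68. 45.  2.]
33.5 [320.2 232.9] [72. 47.  1.]
34.0 [320.7 232.7] [73. 47.  1.]
34.5 [321.1 232.4] [74. 45.  1.][ WARN:0@15.892] global loadsave.cpp:1063 imwrite_ Unsupported depth image for selected encoder is fallbacked to CV_8U.
```

View pics/g.png

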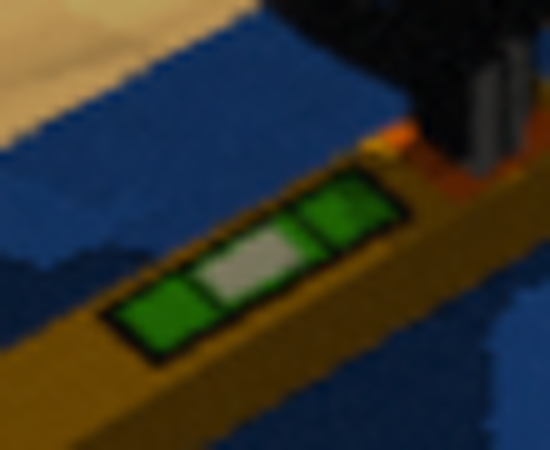

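Line centre is s=16.7 and bubble centre is s=16.0, at 2.44 mm/px. The bubble is about 1.7 mm towards the hinge, inside the lines but off centre. I trim the knob by +0.15 rad clockwise: release slowly, re-grip, turn and press again.

```bash
python3 -m jog '[[[0,0,-0.003,0],[0,0,-0.006,0],[0,0,-0.009,0],[0,0,-0.012,0],[0,0,-0.015,0]]]' |grep -E "pos|t_f"; python3 -m jog '[[[0,0,-0.04,0],[0,0,-0.08,0],[0,-0.03,-0.08,0],[0,-0.08,-0.08,0],[-0.007,-0.1,-0.08,0]]]' 0.04 40 | grep pos; python3 -m jog '[[[0,0,0,0],[0,0,0,0]]]' | grep pos; python3 go.py 558.4 85.8 124 8.7
```

```text
eef_pos: [581.8, -14.3, 126.2]
wrist_force: [0.2, 0.9, 0.0]
eef_pos: [559.2, 86.4, 206.2]
eef_pos: [560.2, 82.2, 206.1]
t 19.85 pos [560.2  82.2 206.1] rpy [180.    0.    8.6] F [-0.3 -0.5  0.1] j [  3.  19. -18. 100.   7.  62. -98.] w 40.1 grip 0.0
ROW [-0.0012, -0.0038, 0.0821, -0.0012]
```

```bash
python3 -m jog '[[[-0.001,-0.004,0.04,0],[-0.001,-0.004,0.065,0],[-0.001,-0.004,0.078,0],[-0.001,-0.004,0.082,0],[-0.001,-0.004,0.082,0]]]' |grep -E "pos|t_f";python3 -m jog '[[[0,0,0,0],[0,0,0,0],[0,0,0,0],[0,0,0,0]]]' 0.0 60; python3 -m jog '[[[0,0,0,0.05],[0,0,0,0.1],[0,0,0,0.145],[0,0,0,0.145]]]'
```

```text
eef_pos: [558.8, 86.9, 124.7]
wrist_force: [-0.5, 0.5, -0.2]
time_s: 20.98
eef_pos: [558.9, 86.3, 124.6]
ee_rot: [180.0, -0.1, 8.6]
wrist_force: [1.3, -5.3, -0.7]
gripper_width: 10.1
grip_force: 61.4
time_s: 21.48
eef_pos: [558.9, 86.2, 124.6]
ee_rot: [180.0, -0.1, 0.3]
wrist_force: [2.0, -6.4, -1.3]
gripper_width: 10.1
grip_force: 61.3
```

```bash
python3 -m jog '[[[0,0,0,0],[0,0,0,0],[0,0,-0.02,0],[0,0,-0.05,0],[0,0,-0.07,0]]]' 0.04 40 |grep pos; python3 go.py 582 -14.4 170 8.7
```

```text
eef_pos: [558.6, 87.5, 195.6]
t 22.1 pos [558.6  87.5 195.6] rpy [-1.8e+02 -1.0e-01  4.0e-01] F [-0.1 -0.7  0.7] j [   1.   19.  -16.  101.    6.   61. -107.] w 40.1 grip 0.0
ROW [0.0227, 0.1021, 0.0256, -0.1446]
```

```bash
python3 -m jog '[[[0.01,0.05,0,-0.07],[0.023,0.102,0,-0.145],[0.023,0.102,0.02,-0.145],[0.023,0.102,0.045,-0.145],[0.023,0.102,0.06,-0.145]]]' 0.0 40 | grep -E "pos|t_f"; python3 -m jog '[[[0,0,0.003,0],[0,0,0.005,0],[0,0,0.006,0]]]'| grep -E "pos|t_f"; python3 go.py 582 -14.2 111.7 8.7
```

```text
eef_pos: [581.7, -14.5, 133.2]
wrist_force: [0.9, 0.3, 0.2]
eef_pos: [582.4, -14.7, 128.8]
wrist_force: [-0.8, 0.4, -0.7]
t 23.1 pos [582.4 -14.7 128.8] rpy [180.   -0.    8.7] F [-0.8  0.4 -0.7] j [ 10.  25. -15. 102.   8.  54. -89.] w 0.1 grip 0.0
ROW [-0.0004, -0.0005, 0.0171, 0.0001]
```

```bash
python3 -m jog '[[[0,0,0.003,0],[0,0,0.006,0],[0,0,0.009,0],[0,0,0.012,0],[0,0,0.0145,0]]]'| grep -E "pos|t_f"; python3 -m jog '[[[0,0,0.001,0],[0,0,0.0015,0],[0,0,0.002,0],[0,0,0.002,0]]]'| grep -E "pos|t_f"
```

```text
eef_pos: [582.4, -14.2, 113.8]
wrist_force: [-0.3, 3.5, 4.9]
eef_pos: [582.3, -14.2, 111.9]
wrist_force: [-0.8, 4.2, 5.4]
```

```bash
for i in 1 2; do python3 -m jog '[[[0,0,0.0003,0],[0,0,0.0003,0]]]'| grep -E "pos|t_f"; done
```

```text
eef_pos: [582.3, -14.1, 111.8]
wrist_force: [-0.9, 3.4, 8.0]
eef_pos: [582.3, -14.1, 111.7]
wrist_force: [-3.9, 5.0, 11.8]
```

```bash
python3 -m jog '[[[0,0,-0.0001,0],[0,0,-0.0001,0],[0,0,-0.0001,0],[0,0,-0.0001,0],[0,0,-0.0001,0]]]' >/dev/null; for i in 1 2 3 4; do python3 -m jog '[[[0,0,0,0],[0,0,0,0],[0,0,0,0],[0,0,0,0],[0,0,0,0]]]' | grep -E "pos|t_force"; done
python3 prof.py h 2>/dev/null| awk '{print $1, $0}' | cut -c1-60 | sed -n '4,6p;19,26p;38,50p;60,66p'; python3 go.py 582 -14.2 111.7 8.7
python3 - <<'E'
from h import *
a=arm.read_camera("scene")[0];cv2.imwrite("pics/i.png",cv2.resize(a[140:290,240:420,::-1],None,fx=4,fy=4,interpolation=cv2.INTER_CUBIC))
E
```

```text
eef_pos: [582.3, -14.1, 111.7]
wrist_force: [-2.9, 3.8, 10.6]
eef_pos: [582.3, -14.1, 111.7]
wrist_force: [-2.2, 4.1, 10.0]
eef_pos: [582.4, -14.1, 111.7]
wrist_force: [-2.6, 4.1, 11.0]
eef_pos: [582.4, -14.1, 111.7]
wrist_force: [-2.4, 4.1, 10.6]
1.5 1.5 [292.3 248.6] [33. 23.  5.]
2.0 2.0 [292.7 248.3] [19. 23.  6.]
2.5 2.5 [293.2 248.1] [16. 37.  6.]
9.0 9.0 [298.9 244.9] [28. 93.  3.]
9.5 9.5 [299.3 244.7] [26. 84.  3.]
10.0 10.0 [299.7 244.4] [22. 69.  4.]
10.5 10.5 [300.2 244.2] [18. 58.  3.]
11.0 11.0 [300.6 243.9] [21. 62.  6.]
11.5 11.5 [301.  243.7] [37. 78. 18.]
12.0 12.0 [301.5 243.4] [60. 93. 38.]
12.5 12.5 [301.9 243.2] [ 82. 103.  58.]
18.5 18.5 [307.1 240.3] [113. 114.  86.]
19.0 19.0 [307.6 240. ] [111. 114.  85.]
19.5 19.5 [308.  239.8] [110. 114.  84.]
20.0 20.0 [308.4 239.5] [109. 114.  82.]
20.5 20.5 [308.9 239.3] [100. 112.  75.]
21.0 21.0 [309.3 239. ] [ 84. 108.  59.]
21.5 21.5 [309.8 238.8] [61. 99. 38.]
22.0 22.0 [310.2 238.5] [39. 85. 20.]
22.5 22.5 [310.6 238.3] [24. 67. 10.]
23.0 23.0 [311.1 238.1] [18. 54.  6.]
23.5 23.5 [311.5 237.8] [18. 59.  5.]
24.0 24.0 [311.9 237.6] [22. 74.  4.]
24.5 24.5 [312.4 237.3] [26. 87.  4.]
29.5 29.5 [316.7 234.9] [19. 62.  3.]
30.0 30.0 [317.2 234.6] [17. 53.  3.]
30.5 30.5 [317.6 234.4] [14. 41.  4.]
31.0 31.0 [318.  234.1] [16. 29.  5.]
31.5 31.5 [318.5 233.9] [27. 25.  5.]
32.0 32.0 [318.9 233.7] [44. 30.  5.]
32.5 32.5 [319.3 233.4] [59. 39.  4.]
t 28.15 pos [582.3 -14.1 111.7] rpy [-180.    -0.     8.7] F [-3.2  4.1  9.4] j [ 10.  26. -14. 103.   8.  52. -90.] w 0.4 grip 5.141398933878918
ROW [-0.0003, 0.0, -0.0, 0.0004]
```

View pics/i.png

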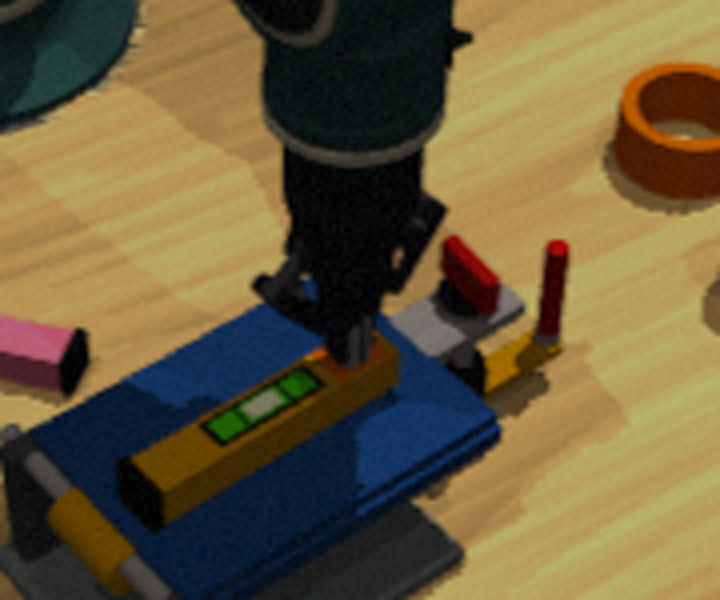

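The bubble (crop 265,403) is centred between the lines: bubble centre s=16.7 against line centre s=16.8. The foot stands on the brace pad and I am pressing with about 10 N, so I hand in.

```bash
python3 -c "
from rig import arm
print(arm.hand_in())"
```

```text
the job is handed in; nothing more can be done
None
```

The job is handed in, with no verdict returned: the brace is hard against its end stop under the foot, and the fingers are still pressing the level at about 10 N with the bubble within about 0.5 mm of centre.

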